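# Draw the spirit level out of the equipment case

## Robot

A 7-joint arm with a two-finger parallel gripper is mounted at the origin on the work surface. World frame = base frame: x ahead of the robot, y to its left, z up, the work surface at z = 0. Lengths are in m, angles in rad, forces in N, time in s.
With the tool pointing down it reaches from about 0.425 to 0.875 m from the base axis. Payload 8.4 kg.
Tool frame: the origin (TCP) lies midway between the tips of the shut fingers; the grasp point (between the pads) lies 19 mm behind it (tcp_to_grasp is the distance from the TCP to the grasp point, in m); z points along the fingers, y is the line along which they close (so a half turn about z gives the same grasp; the last joint's range is limited). The gripper opens to 85 mm and grips with 20 to 120 N. Pads are 22 mm wide; open, the fingers measure 114 mm over their backs; the gripper's body (76 mm by 85 mm) begins 54 mm behind the grasp point. The pads swing forward as they close: fully open they stand 13 mm farther back than shut.
Start: joints at [-1.306, 0.333, 0.04, 1.465, -0.013, 1.343, -0.059], TCP at [0.231, 0.607, 0.205] pointing down, gripper open.
Joint ranges: [-2.58, 2.58], [-0.38, 2.09], [-1.3, 1.39], [0.25, 2.4], [-1.5, 4.64], [0.08, 2.09], [-2.65, 2.65]. Speed limits (rad/s): [2.22, 2.22, 2.79, 2.79, 3.14, 3.14, 3.14].

## Interface

Orientations are given as a rotation vector (axis times angle).
In Python, from cell import state, read_camera, hand_in, tcp_to_grasp gives the robot as it stands.
- The arm moves only by the tool apply_moves, never from a script. Its argument "rows" is one flat list of numbers, 4 for each row, row after row: the shift along the tool's x, y, z in mm, then the turn about the tool's z in rad. In form: [x, y, z, twist, x, y, z, twist, ...]. A call has 1 to 5 rows; each row is the pose to reach, as a shift and turn from the pose commanded when the call began, along the tool's axes at that moment; what a row does not reach only later rows make up. A row lasts 1/8 s, in which the tool goes at most 62.5 mm and 10.7 degrees, less where a joint would pass 70% of its speed; a pose out of reach is approached as far as the arm can. A call with a gripper value outside its range is refused whole. "claw" is the finger opening in mm, from 0 to 85.4, set as the call begins (left out, the last holds). The fingers move at their own pace and stop on an object; the grip force is fixed at half the most. Time passes only in rows, so rows that repeat a pose let the fingers close. It gives the time, the measured TCP pose, the force, the opening and the grip force at its end, in the units of the state.
- state(): the state, without advancing time (a new reading comes with each control period).
- read_camera(name): name is "side" or "top" or "wrist"; returns a dict with "frame" (384x512x3 uint8, blue, green, red), "vfov" (degrees; the focal length in pixels is half the picture's height over the tangent of half this angle, whatever the lens; pixels are square), "cx", "cy" (the principal point, pixels), "R" (3x3) and "t" (3): a world point X has camera coordinates R X + t; the wrist camera has in their place "mount" (4x4, takes a point from camera to tool coordinates, whose origin is the TCP and whose axes are the flange's). Camera axes: x right, y down, z forward; pixel columns grow to the right and rows downward; lengths in m; the calibration is good to about 2 mm. The wrist camera is an equidistant fisheye: a pixel r from the principal point sees the ray r / f radians off the axis. A picture is of the moment at which its call begins: read the wrist's pose just before it. There is no depth.
- hand_in(): hands the job in; it is judged then, once.
The state is a dict: "time": time; "joint_positions": joint angles; "joint_vel": joint speeds; "joint_efforts": joint torques, N m; "tcp_pos": TCP position; "tcp_rot": TCP orientation; "contact_force": force on the tool from outside, world axes, zero at the start; "wrist_torque": the same for the moment, N m; "finger_gap": finger opening in m; "finger_force": force on a finger pad.
Only numpy, scipy, OpenCV 4.12 (cv2) and the standard library are available. Lean on these libraries where they do the work, as an engineer would, in place of code of your own. Each camera call takes 0.05 s, during which the arm holds its last target. There are 200 camera calls.

## Task

A spirit level has slid under the fixed top panel of the low yellow equipment case and is longer than the hatch it must come out of. Take hold of it through the hatch, tilt it so that the end away from the robot comes up first, draw it out on the slant, and finish with the gripper still holding it up, steady, all of it at least 9 cm above the panel and touching nothing else. Do not shift or tip the case, and leave the radio and the roll of tape alone.

Things in the scene. Friction and masses are not known exactly. Their poses are not given: they have to be found in the camera images.
- level_center (a point): Centre of the spirit level, a straight aluminium bar 250 mm long (its x axis), 18 mm thick (y) and 28 mm tall (z), about 0.18 kg, centre of mass at its centre. It starts flat on the inner floor of the case, its centre under the hatch, 14 mm above that floor; its x axis points roughly along the case's x axis (within 0.1 rad).
- level_far_end (a point): Middle of the level's end face at its +x end, 125 mm from its centre; at the start the end away from the robot, under or beside the narrow lip beyond the hatch.
- level_near_end (a point): Middle of the level's end face at its -x end, 125 mm from its centre; at the start under the long part of the panel on the robot's side.
- case: Low yellow case, 3 kg, loose on the bench, not fixed. Origin at the centre of its underside; x along its length and roughly away from the robot, y across, z up. Outside 351 x 186 mm, 72 mm tall; walls 8 mm; inner floor at z = 6 mm; inside x from -167.5 to 167.5 mm, y from -85 to 85 mm. Its fixed aluminium top panel is 4 mm thick, z = 68 to 72 mm, and covers x from -167.5 to -27.5 mm (long part, robot's side) and x from 142.5 to 167.5 mm (lip at the far end).
- hatch (a point): Centre of the hatch, the square opening in the panel, at the height of the panel's upper face (72 mm above the case's underside), 57.5 mm along the case's x from its centre. The opening is 170 mm along x by 170 mm along y, with case walls on its two y sides.
- radio: Black handheld radio lying on its back, body 120 x 58 x 34 mm with a 120 mm aerial along its +x; origin at the centre of its underside. A bystander.
- tape: Roll of paper tape lying flat, 90 mm across, 24 mm high; origin at the centre of its underside. A bystander.

How it is judged:
On the way:
1. the level's far end is up out of the hatch while its near end is still down in the case (z of level_far_end in the frame of case above 0.08 m and z of level_near_end in the frame of case below 0.06 m), for 0.1 s.
At the end, for the whole second after the job is handed in: Both ends of the level are more than 150 mm above the bench (78 mm above the panel), the fingers grip it (over 1 N), it does not touch the case, it is steady (under 50 mm/s and 0.3 rad/s), and the case stands flat within 15 mm of where it was (height (world z) of each of level_far_end, level_near_end above 0.15 m and contact force between the fingers and level above 1 N and contact force between level and case below 0.1 N and linear speed of level below 0.05 m/s and angular speed of level below 0.3 rad/s and distance of case from where it was at the start of the episode below 0.015 m and angle between case's own z axis and vertical below 0.05 rad); the arm keeps its last pose, push and grip.
It fails at once if the case is shifted by more than 15 mm or tipped (distance of case from where it was at the start of the episode above 0.015 m or angle between case's own z axis and vertical above 0.12 rad).
It fails at once if a bystander is moved by more than 20 mm (distance of any of radio, tape from where it was at the start of the episode above 0.02 m).
It also fails if it takes over 45 s, if anything falls off the work surface, if the arm or the gripper's body presses on something with over 40 N, if the wrist force passes 120 N, or if a joint passes its speed limit or range.

## Working session

There is one attempt and no reset: what is moved stays moved. The work goes in short steps, Python scripts to look and compute and a tool call to move; the robot and the scene stay as the last step left them, time stands still between calls to the robot, and variables do not carry over. Pictures are saved under pics/ and viewed, at most 10 in all, crops included, and the job is handed in when it is done.

Besides the shell and the picture viewer there is one more tool, called after "Call:" as name(argument=value, ...) on one line, values as JSON. apply_moves: Moves the arm, as the interface text tells. Its arguments: {"type":"object","properties":{"rows":{"type":"array"},"claw":{"type":"number"}},"required":["rows"]}

```bash
mkdir -p pics; ls; python3 - <<'E'
from cell import *
import cv2,numpy as np
s=state();print({k:np.round(v,3) for k,v in s.items()},tcp_to_grasp)
for n in("top","side"):
    c=read_camera(n);cv2.imwrite(f"pics/{n}0.png",c["frame"]);print(n,c["vfov"],c["cx"],c["cy"],c["R"],c["t"])
    
E
```

```text
pics
{'time': np.float64(0.0), 'joint_positions': array([-1.306,  0.334,  0.04 ,  1.466, -0.013,  1.343, -0.058]), 'joint_vel': array([-0.002, -0.001, -0.001,  0.001,  0.002, -0.   ,  0.001]), 'joint_efforts': array([ 0.0000e+00, -6.5855e+01,  1.3660e+00, -4.0555e+01,  1.7000e-02,
        1.3000e-02,  0.0000e+00]), 'tcp_pos': array([0.231, 0.607, 0.204]), 'tcp_rot': array([-5.68e-01, -3.09e+00,  3.00e-03]), 'contact_force': array([0.482, 0.058, 0.143]), 'wrist_torque': array([-0.016,  0.008, -0.043]), 'finger_force': np.float64(0.0), 'finger_gap': np.float64(0.086)} 0.0187
top 57.488028505920894 256.333613960506 188.93127841112258 [[-0.02579172 -0.99950047  0.0182646 ]
 [-0.98693739  0.02255255 -0.15951793]
 [ 0.15902633 -0.02214026 -0.98702606]] [0.01821738 0.5883175  1.12249834]
side 55.98473193665063 255.2539327537451 187.5193964150274 [[ 0.92606506 -0.37709767  0.01417244]
 [-0.26423412 -0.67479581 -0.68907978]
 [ 0.26941388  0.63438787 -0.72454689]] [-0.53185459  0.21469376  1.03277616]
```

View pics/top0.png

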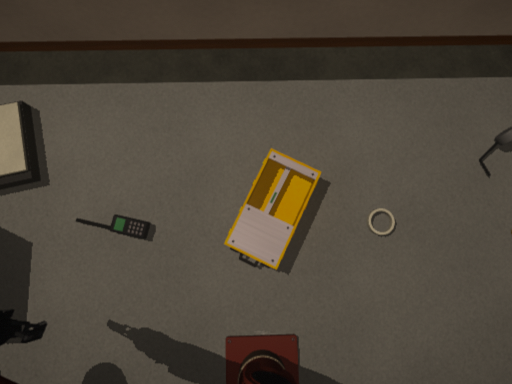

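View pics/side0.png

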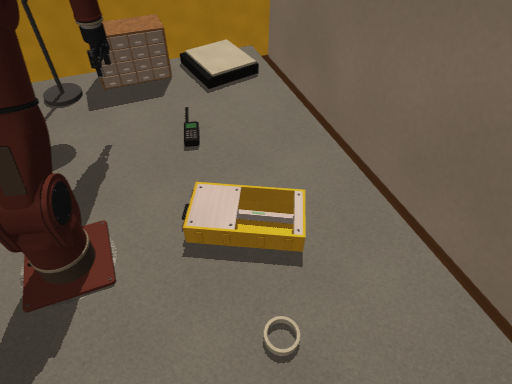

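The top view shows the case with corners near (273,150), (321,173), (277,268) and (226,241). The level is the light bar from about (287,170) to (268,208). In the side view the case spans (185,185) to (307,247), the radio is at (192,130) and the tape at (282,336). I'll enlarge both.

```bash
python3 - <<'E'
import cv2,numpy as np
a=cv2.imread("pics/top0.png")[140:280,210:340];b=cv2.imread("pics/side0.png")[170:260,175:315]
cv2.imwrite("pics/c1.png",cv2.resize(a,None,fx=4.2,fy=4.2,interpolation=cv2.INTER_CUBIC))
cv2.imwrite("pics/c2.png",cv2.resize(b,None,fx=5,fy=5,interpolation=cv2.INTER_CUBIC))
E
```

```text
(no output)
```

View pics/c1.png

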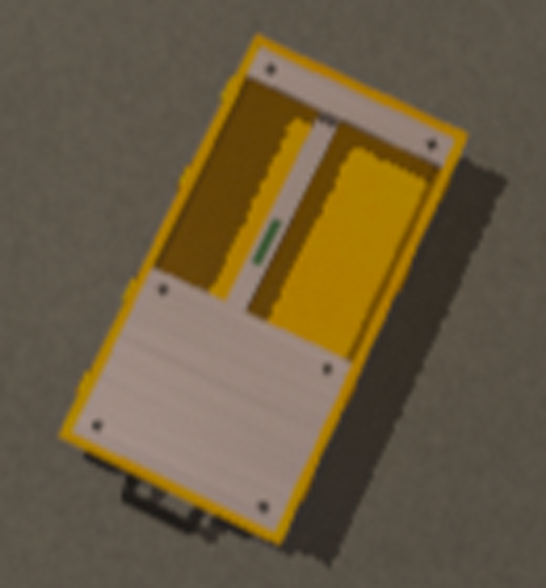

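View pics/c2.png

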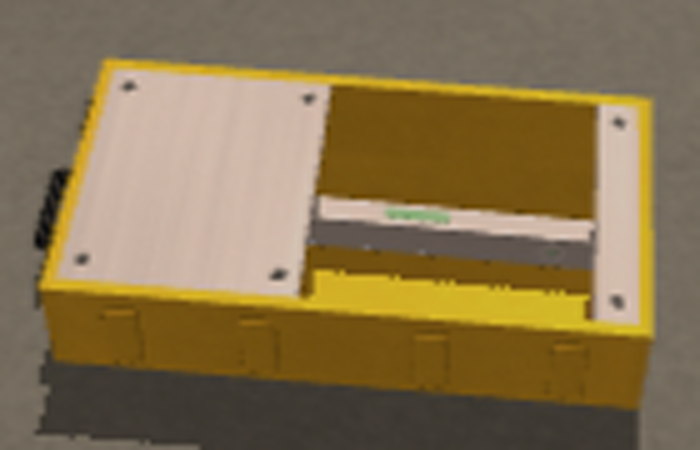

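Crop 1 (4.2×): the case's top corners are at (258,36), (467,134), (281,545) and (64,435). The level's top face runs from (326,122) to (237,305), with the green vial at (266,243). Crop 2 (5×): the level's top face runs from (318,208) to (593,231), with the vial at (418,216).

```bash
cat > h.py <<'E'
import numpy as np
from scipy.spatial.transform import Rotation as Rn
def back(c,uv,z):
    R=np.array(c["R"]);t=np.array(c["t"]);f=192/np.tan(np.radians(c["vfov"]/2))
    d=R.T@np.array([(uv[0]-c["cx"])/f,(uv[1]-c["cy"])/f,1]);o=-R.T@t
    return o+d*(z-o[2])/d[2]
E
python3 - <<'E'
from cell import *
from h import *
np.set_printoptions(precision=4,suppress=True)
T=read_camera("top");S=read_camera("side")
t=lambda u,v,z:back(T,((u+.5)/4.2+210-.5,(v+.5)/4.2+140-.5),z)[:2]
s=lambda u,v,z:back(S,((u+.5)/5+175-.5,(v+.5)/5+170-.5),z)[:2]
c=np.array([t(258,36,.072),t(467,134,.072),t(281,545,.072),t(64,435,.072)])
d=np.array([s(105,60,.072),s(653,98,.072),s(652,337,.072),s(42,290,.072)])
print(c,c.mean(0));print(d,d.mean(0))
for q,i in((c,[0,1,2,3]),(d,[1,2,3,0])):
    q=q[i];ax=(q[0]+q[1]-q[2]-q[3])/2;ay=(q[0]+q[3]-q[1]-q[2])/2
    print("len",np.linalg.norm(ax),np.linalg.norm(ay),"yaw",np.arctan2(ax[1],ax[0]),np.arctan2(ay[1],ay[0])-np.pi/2)
for f,p in((t,[(326,122),(237,305),(266,243)]),(s,[(593,231),(318,208),(418,216)])):
    P=[f(*x,.034) for x in p];e=P[0]-P[1];print(P,"yaw",np.arctan2(e[1],e[0]))
E
```

```text
[[ 0.721  -0.0481]
 [ 0.638  -0.2102]
 [ 0.3261 -0.0526]
 [ 0.4119  0.1092]] [ 0.5242 -0.0505]
[[ 0.4114  0.1118]
 [ 0.7251 -0.0472]
 [ 0.6383 -0.212 ]
 [ 0.3278 -0.0539]] [ 0.5257 -0.0503]
len 0.34814405193538994 0.1826227410612474 yaw -0.46937621822370634 -0.4806020272103786
len 0.35005587354458606 0.18589117228809368 yaw -0.4700056721064748 -0.4763246090500701
[array([ 0.6584, -0.1038]), array([ 0.511 , -0.0268]), array([ 0.5603, -0.0516])] yaw -0.4811090719977074
[array([ 0.6583, -0.1042]), array([ 0.5063, -0.0245]), array([ 0.562 , -0.0534])] yaw -0.4829378015758618
```

Call:
apply_moves(rows=[-46,-39,0,0.03,-92,-77,0,0.06,-138,-116,0,0.09,-184,-154,0,0.12,-230,-193,0,0.12], claw=85)

```text
time: 0.82
tcp_pos: [0.3783, 0.3433, 0.2045]
tcp_rot: [0.753, 3.05, 0.0]
contact_force: [1.2, 0.9, 0.1]
finger_gap: 0.085
finger_force: 0.0
```

```bash
cat >> h.py <<'E'
def togo(s,p,yaw=-0.482):
    """shift (tool mm) and twist to put the TCP at p with tool x along -level"""
    R=Rn.from_rotvec(s["tcp_rot"]).as_matrix()
    e=(np.pi+yaw-np.arctan2(R[1,0],R[0,0])+np.pi)%(2*np.pi)-np.pi
    return np.round(R.T@(np.array(p)-s["tcp_pos"])*1000,1),round(-e,3),"tcp",np.round(s["tcp_pos"],4),"t",s["time"],"F",np.round(s["contact_force"],1)
E
python3 -c "
from cell import *;from h import *
print(togo(state(),[.6115,-.0795,.18]))"
```

```text
(array([-403.3, -265.7,   24.5]), np.float64(-0.002), 'tcp', array([0.3783, 0.3433, 0.2045]), 't', 0.825, 'F', array([1.2, 0.9, 0.1]))
```

Call:
apply_moves(rows=[-50,-33,0,0,-100,-66,0,0,-150,-99,0,0,-200,-132,0,0,-250,-165,0,0])

```text
time: 1.45
tcp_pos: [0.5227, 0.0811, 0.2047]
tcp_rot: [0.752, 3.05, 0.001]
contact_force: [0.3, 0.9, 0.7]
finger_gap: 0.0854
finger_force: 0.0
```

Call:
apply_moves(rows=[-50,-33,0,0,-100,-66,0,0,-135,-90,0,0,-145,-96,0,0,-145,-96,0,0])

```text
time: 2.08
tcp_pos: [0.6057, -0.0696, 0.2042]
tcp_rot: [-0.754, -3.049, 0.0]
contact_force: [-0.3, 0.2, 0.1]
finger_gap: 0.0846
finger_force: 0.0
```

```bash
python3 -c "
from cell import *;from h import *;import cv2
s=state();print(togo(s,[.6115,-.0795,.18]))
c=read_camera('wrist');cv2.imwrite('pics/w1.png',c['frame']);print(c['vfov'],c['cx'],c['cy'],c['mount'])
# predicted pixel of level top-face points
f=192/np.tan(np.radians(c['vfov']/2));M=np.array(c['mount']);R=Rn.from_rotvec(s['tcp_rot']).as_matrix()
for q in [(.6584,-.104,.034),(.5087,-.0257,.034),(.561,-.0525,.034)]:
    X=M[:3,:3].T@(R.T@(np.array(q)-s['tcp_pos'])-M[:3,3]);r=np.hypot(X[0],X[1]);k=f*np.arctan2(r,X[2])/r
    print(q,c['cx']+k*X[0],c['cy']+k*X[1])
"
```

```text
(array([-9.8, -6. , 24.2]), np.float64(-0.003), 'tcp', array([ 0.6057, -0.0696,  0.2042]), 't', 2.075, 'F', array([-0.3,  0.2,  0.1]))
65.70646984690485 255.29025094710113 196.04581066655766 [[ 6.32508691e-04 -9.55206553e-01 -2.95939251e-01  7.46945197e-02]
 [ 9.99999744e-01  7.02884694e-04 -1.31417298e-04  1.43801774e-05]
 [ 3.33541834e-04 -2.95939092e-01  9.55206754e-01 -1.68883333e-01]
 [ 0.00000000e+00  0.00000000e+00  0.00000000e+00  1.00000000e+00]]
(0.6584, -0.104, 0.034) 250.5683831062692 221.2601508628355
(0.5087, -0.0257, 0.034) 249.7681933854477 79.22629796353613
(0.561, -0.0525, 0.034) 250.40328902799513 130.61143734668295
```

View pics/w1.png

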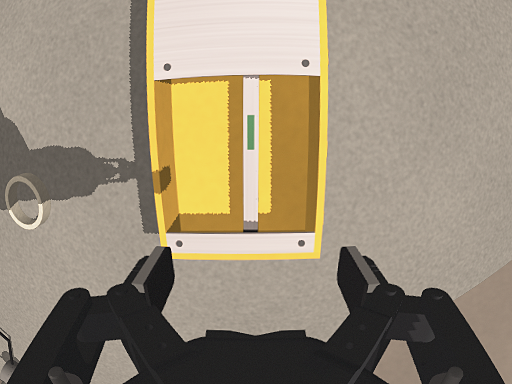

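The wrist view has the level vertical at column 251 and the vial at (251,132), within 2 px of the prediction. Descending.

Call:
apply_moves(rows=[-10,-6,40,0,-10,-6,80,0,-10,-6,115,0,-10,-6,130,0,-10,-6,130,0], claw=60)

```text
time: 2.75
tcp_pos: [0.6115, -0.0782, 0.0743]
tcp_rot: [-0.75, -3.05, -0.0]
contact_force: [0.1, 0.1, 0.5]
finger_gap: 0.06
finger_force: 0.0
```

```bash
python3 -c "
from cell import *;from h import *;import cv2
s=state();print(togo(s,[.6115,-.0795,.011]))
a=read_camera('wrist')['frame'];b=read_camera('side')['frame'][110:260,175:375]
cv2.imwrite('pics/w2.png',np.hstack([cv2.resize(a,(400,300)),cv2.resize(b,(400,300),interpolation=2)]))"
```

```text
(array([-0.7, -1.1, 63.3]), np.float64(-0.0), 'tcp', array([ 0.6115, -0.0782,  0.0743]), 't', 2.75, 'F', array([0.1, 0.1, 0.5]))
```

View pics/w2.png

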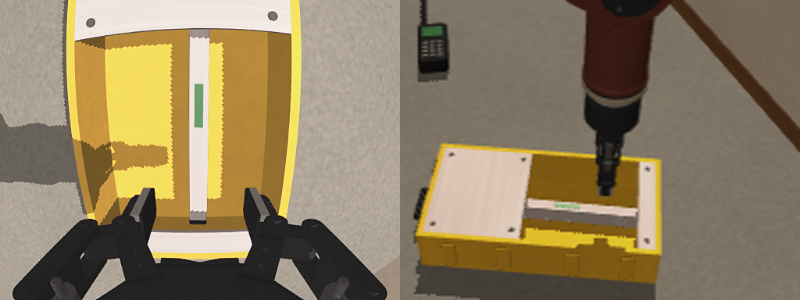

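The level (column 199) lies between the fingertips (152 and 250), and the tool is inside the hatch. I'll go down and close.

Call:
apply_moves(rows=[0,-1,30,0,0,-1,50,0,0,-1,60,0,0,-1,62,0,0,-1,62,0])

```text
time: 3.48
tcp_pos: [0.6119, -0.0805, 0.0131]
tcp_rot: [0.753, 3.049, 0.0]
contact_force: [0.1, -0.5, -0.9]
finger_gap: 0.0601
finger_force: 0.0
```

Call:
apply_moves(rows=[0,0,0,0,0,0,0,0,0,0,0,0,0,0,0,0,0,0,0,0], claw=0)

```text
time: 4.1
tcp_pos: [0.6114, -0.0805, 0.0125]
tcp_rot: [-0.753, -3.05, 0.0]
contact_force: [0.5, -0.6, 0.5]
finger_gap: 0.0001
finger_force: 0.0
```

```bash
python3 -c "
from cell import *;from h import *;import cv2
s=state();print(togo(s,[.6115,-.0795,.011]))
a=read_camera('wrist')['frame'];b=read_camera('side')['frame'][110:260,175:375]
cv2.imwrite('pics/w3.png',np.hstack([cv2.resize(a,(400,300)),cv2.resize(b,(400,300),interpolation=2)]))"
```

```text
(array([0.3, 0.9, 1.5]), np.float64(-0.002), 'tcp', array([ 0.6114, -0.0805,  0.0125]), 't', 4.1, 'F', array([ 0.5, -0.6,  0.5]))
```

View pics/w3.png

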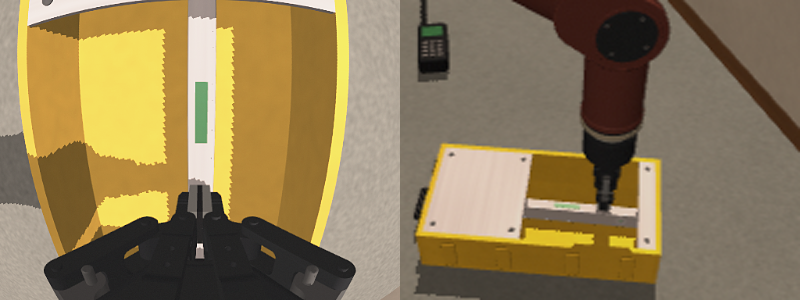

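The fingers look shut at about (200,200), where the level should be, and the gap reading is 0. I'll look closer.

```bash
python3 -c "
from cell import *;from h import *;import cv2
s=state();print(s['finger_gap'],s['finger_force'],s['time'])
a=read_camera('wrist')['frame'];b=read_camera('side')['frame']
a=a[200:350,180:330];b=b[180:230,250:310]
cv2.imwrite('pics/w4.png',np.hstack([cv2.resize(a,(450,450),interpolation=2),cv2.resize(b,None,fx=5.8,fy=9,interpolation=2)]))"
```

```text
0.00015488649421521353 0.0 4.2
```

View pics/w4.png

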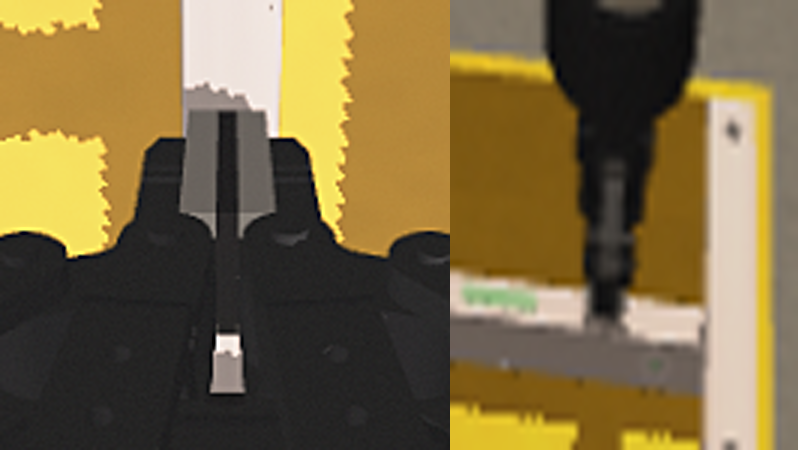

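```bash
python3 -c "
from cell import *;from h import *
S=read_camera('side');R=np.array(S['R']);f=192/np.tan(np.radians(S['vfov']/2))
for z in (.0125,.034,.045,.06):
    X=R@np.array([.6114,-.0805,z])+S['t'];print(z,S['cx']+f*X[0]/X[2],S['cy']+f*X[1]/X[2])
c=read_camera('wrist');f=192/np.tan(np.radians(c['vfov']/2));M=np.array(c['mount'])
for q in [(0,0,0),(0,0,-.0187),(0,0,-.03)]:
    X=M[:3,:3].T@(np.array(q)-M[:3,3]);r=np.hypot(X[0],X[1]);k=f*np.arctan2(r,X[2])/r
    print(q,c['cx']+k*X[0],c['cy']+k*X[1])
"
```

```text
0.0125 275.85750282422254 218.91254538402723
0.034 276.24172925591535 214.57800974000142
0.045 276.4424662172367 212.31345571104697
0.06 276.7208737219052 209.17268466301286
(0, 0, 0) 255.2832101070917 230.530141682797
(0, 0, -0.0187) 255.2713839165433 243.94242853365319
(0, 0, -0.03) 255.26299766263952 253.43162831027973
```

The fingertips shut just above the level's top face: the tip is at about (277,216) in the side view and row 237 in the wrist view. So the real tips sit roughly 20 mm higher than the reported TCP. I'll open, go lower and test the grip by the gap reading.

Call:
apply_moves(rows=[0,0,0,0,0,0,0,0,0,0,0,0,0,0,0,0,0,0,0,0], claw=60)

```text
time: 5.03
tcp_pos: [0.6114, -0.0804, 0.0125]
tcp_rot: [0.753, 3.05, -0.0]
contact_force: [-1.0, -0.6, -0.4]
finger_gap: 0.0601
finger_force: 0.0
```

Call:
apply_moves(rows=[0,1,4,0,0,1,8,0,0,1,12,0,0,1,12,0])

```text
time: 5.52
tcp_pos: [0.6115, -0.0795, 0.0]
tcp_rot: [-0.752, -3.049, 0.0]
contact_force: [0.3, -0.8, -0.6]
finger_gap: 0.0603
finger_force: 0.0
```

Call:
apply_moves(rows=[0,0,0,0,0,0,0,0,0,0,0,0,0,0,0,0,0,0,0,0], claw=10)

```text
time: 6.15
tcp_pos: [0.6121, -0.0796, 0.0009]
tcp_rot: [0.753, 3.05, 0.0]
contact_force: [-1.1, 0.9, 5.2]
finger_gap: 0.0155
finger_force: 59.1
```

Call:
apply_moves(rows=[0,0,0,0,0,0,0,0,0,0,0,0,0,0,0,0], claw=60)

```text
time: 6.65
tcp_pos: [0.6118, -0.0795, 0.0004]
tcp_rot: [-0.752, -3.05, 0.0]
contact_force: [1.3, -0.0, -1.1]
finger_gap: 0.0598
finger_force: 0.0
```

Call:
apply_moves(rows=[0,0,3,0,0,0,6,0,0,0,9,0,0,0,9,0])

```text
time: 7.15
tcp_pos: [0.6116, -0.0795, -0.0089]
tcp_rot: [-0.752, -3.05, 0.0]
contact_force: [0.1, 0.0, -0.0]
finger_gap: 0.06
finger_force: 0.0
```

Call:
apply_moves(rows=[0,0,0,0,0,0,0,0,0,0,0,0,0,0,0,0,0,0,0,0], claw=0)

```text
time: 7.78
tcp_pos: [0.6121, -0.0796, -0.0081]
tcp_rot: [0.753, 3.05, 0.0]
contact_force: [-0.9, 0.2, 4.7]
finger_gap: 0.0163
finger_force: 59.9
```

```bash
python3 -c "
from cell import *;from h import *;import cv2
s=state();print(togo(s,[.6115,-.0795,.011]),s['finger_gap'],s['finger_force'])
a=read_camera('wrist')['frame'];b=read_camera('side')['frame']
a=a[150:350,155:355];b=b[170:240,180:310]
cv2.imwrite('pics/w5.png',np.hstack([cv2.resize(a,(350,350),interpolation=2),cv2.resize(b,(450,350),interpolation=2)]))"
```

```text
(array([  0.6,  -0.2, -19.1]), np.float64(-0.002), 'tcp', array([ 0.6121, -0.0796, -0.0081]), 't', 7.775, 'F', array([-0.9,  0.2,  4.7])) 0.01628757859645154 59.93484914302826
```

View pics/w5.png

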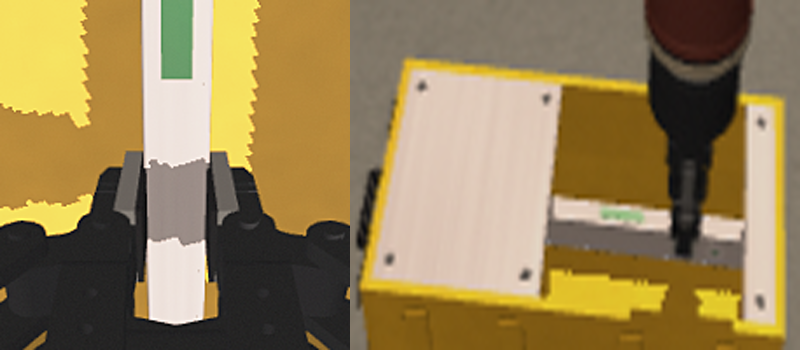

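The level now sits between the pads: they straddle it in the wrist crop, and the tip reaches down its side face in the side crop. I'll lift slightly, then draw it towards the robot to clear the lip.

Call:
apply_moves(rows=[0,0,-4,0,0,0,-8,0,10,0,-10,0,20,0,-10,0,30,0,-10,0])

```text
time: 8.5
tcp_pos: [0.5843, -0.065, 0.0013]
tcp_rot: [-0.752, -3.05, -0.0]
contact_force: [-0.5, -0.5, -2.7]
finger_gap: 0.0161
finger_force: 59.2
```

Call:
apply_moves(rows=[8,0,0,0,12,0,0,0,12,0,-6,0,12,0,-12,0,12,0,-12,0])

```text
time: 9.12
tcp_pos: [0.5755, -0.0602, 0.0143]
tcp_rot: [0.753, 3.049, 0.0]
contact_force: [-0.4, 0.6, -1.3]
finger_gap: 0.0161
finger_force: 59.2
```

Call:
apply_moves(rows=[0,0,-4,0,0,0,-8,0,0,0,-12,0,0,0,-15,0,0,0,-18,0])

```text
time: 9.75
tcp_pos: [0.5745, -0.0601, 0.0314]
tcp_rot: [-0.753, -3.05, 0.001]
contact_force: [1.7, -1.7, -6.9]
finger_gap: 0.0163
finger_force: 58.9
```

```bash
python3 -c "
from cell import *;from h import *;import cv2
s=state();print(togo(s,[.6115,-.0795,.011]),s['finger_gap'],s['finger_force'],s['wrist_torque'])
a=read_camera('wrist')['frame'];b=read_camera('side')['frame']
a=a[50:350,105:405];b=b[150:250,180:310]
cv2.imwrite('pics/w6.png',np.hstack([cv2.resize(a,(350,350),interpolation=2),cv2.resize(b,(450,350),interpolation=2)]))"
```

```text
(array([-41.8,   0.1,  20.4]), np.float64(-0.002), 'tcp', array([ 0.5745, -0.0601,  0.0314]), 't', 9.75, 'F', array([ 1.7, -1.7, -6.9])) 0.01632370363460436 58.85702133178711 [-0.55253803 -0.69795082  0.12161999]
```

Call:
apply_moves(rows=[0,0,-3,0,0,0,-6,0,0,0,-6,0])

```text
time: 10.22
tcp_pos: [0.5744, -0.0601, 0.0376]
tcp_rot: [-0.753, -3.05, 0.0]
contact_force: [-0.7, -1.3, -7.1]
finger_gap: 0.0169
finger_force: 58.7
```

Force has levelled off, so the bar is pivoting in the pads. Continuing up.

Call:
apply_moves(rows=[0,0,-4,0,0,0,-8,0,0,0,-12,0,0,0,-16,0,0,0,-16,0])

```text
time: 10.85
tcp_pos: [0.5753, -0.06, 0.0541]
tcp_rot: [0.752, 3.049, 0.001]
contact_force: [2.4, -1.3, -4.7]
finger_gap: 0.0165
finger_force: 58.8
```

```bash
python3 -c "
from cell import *;from h import *;import cv2
s=state();print(togo(s,[.6115,-.0795,.011]),s['finger_gap'],s['finger_force'],s['wrist_torque'])
a=read_camera('wrist')['frame'];b=read_camera('side')['frame']
a=a[50:350,105:405];b=b[140:260,180:320]
cv2.imwrite('pics/w7.png',np.hstack([cv2.resize(a,(350,350),interpolation=2),cv2.resize(b,(450,386),interpolation=2)[:350]]))"
```

```text
(array([-41.1,  -0.5,  43.2]), np.float64(-0.002), 'tcp', array([ 0.5753, -0.06  ,  0.0541]), 't', 10.85, 'F', array([ 2.4, -1.3, -4.7])) 0.01648130109200165 58.833927512168884 [-0.39996084 -0.83960677 -0.06573214]
```

View pics/w7.png

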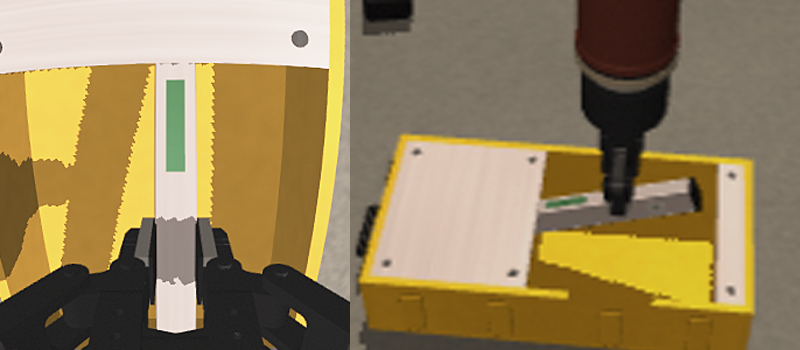

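The bar is tilted about 20° with its dark far end at (695,195), which is above the panel's height. Its near end is still under the panel. Next I draw it out along the slant.

```bash
python3 -c "
from cell import *;from h import *
S=read_camera('side');u=(287.3,200.6)
for z in (.07,.08,.09,.1,.11):
    p=back(S,u,z)[:2]-np.array([.5753,-.06]);print(z,'along',p@[.886,-.463],'off',p@[.463,.886])
"
```

```text
0.07 along 0.07198008650901357 off 0.02805854630445723
0.08 along 0.07149766385111463 off 0.019115950729495294
0.09 along 0.07101524119321584 off 0.010173355154533308
0.1 along 0.07053281853531689 off 0.0012307595795713715
0.11 along 0.0700503958774181 off -0.007711835995390611
```

Call:
apply_moves(rows=[-8,0,-3,0,-18,0,-7,0,-28,0,-10,0,-38,0,-14,0,-48,0,-17,0])

```text
time: 11.62
tcp_pos: [0.618, -0.0828, 0.0709]
tcp_rot: [0.753, 3.05, -0.0]
contact_force: [-0.7, 0.1, -4.0]
finger_gap: 0.016
finger_force: 59.0
```

The far end measures z ≈ 0.10, so the on-the-way condition is met. Forces are low, so I keep going.

Call:
apply_moves(rows=[-10,0,-4,0,-22,0,-8,0,-34,0,-12,0,-46,0,-16,0,-56,0,-20,0])

```text
time: 12.25
tcp_pos: [0.6677, -0.1089, 0.0911]
tcp_rot: [0.753, 3.05, -0.0]
contact_force: [-0.0, 0.1, -1.3]
finger_gap: 0.0165
finger_force: 59.3
```

Call:
apply_moves(rows=[-10,0,-4,0,-18,0,-8,0,-26,0,-14,0,-28,0,-22,0,-28,0,-30,0])

```text
time: 12.88
tcp_pos: [0.6915, -0.1215, 0.1211]
tcp_rot: [-0.753, -3.05, 0.0]
contact_force: [-0.4, -0.2, -1.8]
finger_gap: 0.0163
finger_force: 59.3
```

The force equals the level's weight alone, so it's free. Lifting high.

Call:
apply_moves(rows=[0,0,-20,0,0,0,-50,0,0,0,-80,0,0,0,-110,0,0,0,-130,0])

```text
time: 13.5
tcp_pos: [0.6918, -0.1215, 0.2535]
tcp_rot: [0.752, 3.048, 0.001]
contact_force: [-0.0, 0.8, -1.2]
finger_gap: 0.0166
finger_force: 59.3
```

Call:
apply_moves(rows=[0,0,-10,0,0,0,-10,0,0,0,-10,0,0,0,-10,0,0,0,-10,0])

```text
time: 14.12
tcp_pos: [0.6913, -0.1213, 0.2599]
tcp_rot: [-0.752, -3.049, 0.0]
contact_force: [-0.5, 0.2, -1.7]
finger_gap: 0.0161
finger_force: 59.3
```

```bash
python3 - <<'E'
from cell import *;from h import *;import cv2
s=state();print(s['tcp_pos'],s['finger_gap'],s['finger_force'],s['contact_force'],np.abs(s['joint_vel']).max())
c=read_camera('wrist');S=read_camera('side');np.save('/tmp/s.npy',S['frame'])
# case corners before/after: change in the yellow mask in the side image, near-robot half
b=cv2.imread('pics/side0.png');y=lambda f:cv2.inRange(cv2.cvtColor(f,cv2.COLOR_BGR2HSV),(20,150,80),(32,255,255))[170:260,175:310]
for m in (y(b),y(S['frame'])):
    p=cv2.findNonZero(m);print(cv2.boundingRect(p),len(p))
# long bright/grey bar above: difference image blobs
d=(np.abs(S['frame'].astype(int)-b).max(2)>40).astype('uint8');n,_,st,_=cv2.connectedComponentsWithStats(d)
print([list(x) for x in st[1:] if x[4]>60])
# predicted near/far end pixels if tilt 20 deg, grip 57 mm from centre
R=np.array(S['R']);f=192/np.tan(np.radians(S['vfov']/2))
for L in(.068,-.182):
    q=s['tcp_pos']+[0,0,.028]+L*np.array([.886*.94,-.463*.94,.34]);X=R@q+S['t'];print(q,S['cx']+f*X[0]/X[2],S['cy']+f*X[1]/X[2])
    w=[int(S['cy']+f*X[1]/X[2]),int(S['cx']+f*X[0]/X[2])];g=S['frame'][w[0]-12:w[0]+13:2,w[1]-16:w[1]+17:2].mean(2).astype(int);print(g)
E
```

```text
[ 0.69133132 -0.12132285  0.25991789] 0.016126626177469 59.335362911224365 [-0.52143861  0.20271127 -1.71984669] 0.004240987666863169
(8, 12, 123, 70) 4105
(8, 12, 123, 70) 4729
[[np.int32(0), np.int32(0), np.int32(60), np.int32(165), np.int32(3929)], [np.int32(27), np.int32(0), np.int32(352), np.int32(102), np.int32(15199)], [np.int32(309), np.int32(94), np.int32(39), np.int32(65), np.int32(1158)], [np.int32(42), np.int32(100), np.int32(38), np.int32(96), np.int32(1538)], [np.int32(65), np.int32(145), np.int32(47), np.int32(82), np.int32(1447)], [np.int32(254), np.int32(151), np.int32(59), np.int32(13), np.int32(215)], [np.int32(20), np.int32(206), np.int32(21), np.int32(16), np.int32(151)], [np.int32(237), np.int32(209), np.int32(57), np.int32(20), np.int32(832)], [np.int32(0), np.int32(224), np.int32(25), np.int32(32), np.int32(175)], [np.int32(32), np.int32(262), np.int32(301), np.int32(122), np.int32(8251)], [np.int32(0), np.int32(293), np.int32(23), np.int32(43), np.int32(217)], [np.int32(0), np.int32(338), np.int32(26), np.int32(46), np.int32(593)]]
[ 0.74796444 -0.15091781  0
[... 1270 characters left out ...]
108 106 107 108 105 104 105  38 166 168 167 167 167 164 163]
 [107 106 107 108 107 108 107 106  99  33 164 170 148 106  89  91 101]
 [107 110 109 109 109 107 108 109 109  11  90  89  90  91  91  95  83]
 [110 109 109 109 108 108 107 109 107  52  52  91  91  91  91  95  95]
 [111 108 109 108 106 109 107 109 106  97  27  89  89  89  90  89  88]
 [109 108 110 109 107 108 111 111 110 110  51  75 102  89 109 109 109]
 [109 112 109 110 111 110 109 108 111 110 108 109 111 109 111 111 109]
 [110 110 112 111 109 109 109 109 111 108 109 109 109 109 107 109 109]
 [108 107 108 108 108 112 109 111 112 109 111 109 111 110 108 110 110]
 [111 109 109 113 111 111 107 108 109 113 110 111 111 111 114 114 110]]
```

Both ends of the bar show within about 4 px of the prediction (near end z ≈ 0.226 m, far end z ≈ 0.31 m). The case outline hasn't changed and the arm is still.

```bash
python3 -c "
from cell import *
print(hand_in())"
```

```text
the job is handed in; nothing more can be done
None
```

I handed the job in at about 14 s with the gripper holding the level on a slant and still, its ends at about 0.23 m and 0.31 m, after it came out far end first; the case outline was unchanged in the side view and nothing was sent near the radio or tape, but no verdict came back.

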